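# Pack out a specimen clamp with spacer plates and hold it shut

### The arm

A 7-joint arm with a two-finger parallel gripper is mounted at the origin on the work surface. World frame = base frame: x ahead of the robot, y to its left, z up, the work surface at z = 0. Lengths are in m, angles in rad, forces in N, time in s.
With the tool pointing down it reaches from about 0.4 to 0.875 m from the base axis. Payload 19.3 kg.
Tool frame: the origin (TCP) lies at the very end of the fingers, on their centre line; the grasp point (between the pads) lies bot.pinch_z behind it (bot.pinch_z is the distance from the TCP to the grasp point, in m); z points along the fingers, y is the line along which they close (so a half turn about z gives the same grasp; the last joint's range is limited). The gripper opens to 85 mm and grips with 20 to 120 N. Pads are 22 mm wide; open, the fingers measure 114 mm over their backs; the gripper's body (76 mm by 85 mm) begins 54 mm behind the grasp point. The pads swing forward as they close: fully open they stand 13 mm farther back than shut.
Start: joints at [-1.324, 0.521, -0.036, 1.599, 0.021, 1.021, -0.113], TCP at [0.195, 0.594, 0.231] pointing down, gripper open.
Joint ranges: [-2.91, 2.91], [-0.3, 2.13], [-1.5, 1.42], [0.17, 2.43], [-1.26, 4.41], [0.16, 1.93], [-2.52, 2.52]. Speed limits (rad/s): [1.89, 1.89, 2.39, 2.39, 3.01, 3.01, 3.01].

### API

Orientations are given as [roll, pitch, yaw] about the fixed x, y, z axes, in that order (R = Rz(yaw) Ry(pitch) Rx(roll)).
In Python, from workcell import bot, grab_frame, ticket gives the robot as it stands.
- The arm moves only by the tool arm_command, never from a script. Its argument "commands" is a list of rows, each a list of 3 entries, a list of its own where there are three numbers: the shift along the world's x, y, z in mm, then the turn about the world's z in rad, then the gripper command: -1 is fully open, 1 is shut, values between are in proportion. In form: [[[tx, ty, tz], roll, fingers], ...]. A call has 1 to 20 rows; each row shifts and turns the commanded pose from where the row before left it; what a row does not reach is not made up. A row lasts 1/10 s, in which the tool goes at most 50 mm and 8.59 degrees, less where a joint would pass 70% of its speed; a pose out of reach is approached as far as the arm can. A call with a gripper value outside its range is refused whole. The fingers move at their own pace and stop on an object; "newtons" is the grip in N (left out, the last holds). Time passes only in rows, so rows that do not move let the fingers close. It gives the time, the measured TCP pose, the force, the opening and the grip force at its end, in the units of the state.
- bot.observe(): the state, without advancing time (a new reading comes with each control period).
- grab_frame(name): name is "scene" or "top" or "wrist"; returns a dict with "image" (420x560x3 uint8, red, green, blue), "vertical_fov" (degrees; the focal length in pixels is half the picture's height over the tangent of half this angle, whatever the lens; pixels are square), "cx", "cy" (the principal point, pixels), "R" (3x3) and "t" (3): a world point X has camera coordinates R X + t. Camera axes: x right, y down, z forward; pixel columns grow to the right and rows downward; lengths in m; the calibration is good to about 2 mm. A picture is of the moment at which its call begins. There is no depth.
- ticket.job_done(): hands the job in; it is judged then, once.
The state is a dict: "clock": time; "qpos": joint angles; "qd": joint speeds; "joint_efforts": joint torques, N m; "position": TCP position; "tool_rot": TCP orientation; "force": force on the tool from outside, world axes, zero at the start; "moment": the same for the moment, N m; "grip_width": finger opening in m; "finger_force": force on a finger pad.
Only numpy, scipy, OpenCV 4.12 (cv2) and the standard library are available. Lean on these libraries where they do the work, as an engineer would, in place of code of your own. Each camera call takes 0.05 s, during which the arm holds its last target. There are 200 camera calls.

### The job

Close up the specimen clamp on the lab bench: take spacer plates one by one from their rack and hang them by their ears on the clamp's rails, in the gap between the sliding jaw and the specimen block, until pushing the jaw in squeezes the stack tight against the specimen before the jaw reaches the end of its short travel. Finish while still holding the jaw firmly pushed in on the stack (about 10 N, never above 60 N on the specimen): do not let go of it, as it springs back open. Plates that are not needed stay hanging in the rack, and the bottle, jar and dish nearby are left alone.

Things in the scene. Friction and masses are not known exactly. Their poses are not given: they have to be found in the camera images.
- clamp: specimen clamp, fixed to the bench: ivory base 200 x 90 mm, two steel rails along its x, rail tops 45 mm above the bench, each 10 mm wide, 38 mm between them, 37 mm free depth between. Origin: centre of its underside, on the bench; x runs from the sliding jaw to the specimen block, z up
- jaw (a joint): travel of the clamp's sliding jaw towards the specimen (along the clamp's +x), m: 0 = sprung fully open (as at the start), 0.026 = end of its travel. A spring of 70 N/m resists with 1.2 N at 0 and 3 N at the end, and opens the jaw again when let go
- jaw_face (a point): middle of the sliding jaw's flat clamping face (34 mm wide, from 35 mm below to 8 mm above this point), at rail-top height; faces the specimen; moves with the jaw. With the jaw open it lies 55 mm from the clamp's origin along the clamp's -x
- jaw_grip (a point): middle of the grey upright grip on top of the sliding jaw: 14 mm thick along the clamp's x, 30 mm wide along its y, from 53 to 106 mm above the bench; this point is 85 mm above the bench and 13 mm behind the clamping face. Pinch it across its 30 mm width, or push it from behind
- specimen: amber resin block, 45 x 34 x 43 mm, cork disc on top, fixed between the clamp's rails. Origin: on its flat clamping face towards the jaw, at rail-top height (face from 35 mm below to 8 mm above); x points away from the jaw. jaw_face to this origin is the gap to fill, 30 to 72 mm, different each time: one to three plates, leaving less than the jaw's 26 mm travel
- rack: wooden rack, fixed to the bench, base 145 x 66 mm, with two rails along its x like those of the clamp (tops 45 mm above the bench, 38 mm between them). The four plates hang across it about 32 mm apart. Origin: centre of its underside; z up
- spacer0: one of four identical loose aluminium plates, 18 mm thick (its x), about 90 g, hanging in the rack by two ears 64 mm across (its y), 8 mm high. Grip tab above: 34 mm wide (y), 8 mm thick, top 40 mm above origin; tongue below: 30 mm wide, to 29 mm under origin. Origin: middle of the ears' underside (at rail-top height); z up. Grip the tab across its width from above
- spacer1: one of four identical loose aluminium plates, 18 mm thick (its x), about 90 g, hanging in the rack by two ears 64 mm across (its y), 8 mm high. Grip tab above: 34 mm wide (y), 8 mm thick, top 40 mm above origin; tongue below: 30 mm wide, to 29 mm under origin. Origin: middle of the ears' underside (at rail-top height); z up. Grip the tab across its width from above
- spacer2: one of four identical loose aluminium plates, 18 mm thick (its x), about 90 g, hanging in the rack by two ears 64 mm across (its y), 8 mm high. Grip tab above: 34 mm wide (y), 8 mm thick, top 40 mm above origin; tongue below: 30 mm wide, to 29 mm under origin. Origin: middle of the ears' underside (at rail-top height); z up. Grip the tab across its width from above
- spacer3: one of four identical loose aluminium plates, 18 mm thick (its x), about 90 g, hanging in the rack by two ears 64 mm across (its y), 8 mm high. Grip tab above: 34 mm wide (y), 8 mm thick, top 40 mm above origin; tongue below: 30 mm wide, to 29 mm under origin. Origin: middle of the ears' underside (at rail-top height); z up. Grip the tab across its width from above
- dropper: bystander: amber dropper bottle, 40 mm across, about 85 mm tall; origin under its centre
- jar: bystander: glass jar with a white cap, 52 mm across, 55 mm tall; origin under its centre
- dish: bystander: white dish, 80 mm across, 18 mm tall; origin under its centre

How it is judged:
By the outcome, as a careful person would: the job done as asked, in the order asked, and still so for the second after the job is handed in, while the arm keeps its last pose, push and grip.
It also fails if it takes over 72 s, if anything falls off the work surface, if the arm or the gripper's body presses on something with over 40 N, if the wrist force passes 120 N, or if a joint passes its speed limit or range.

## Working session

There is one attempt and no reset: what is moved stays moved. The work goes in short steps, Python scripts to look and compute and a tool call to move; the robot and the scene stay as the last step left them, time stands still between calls to the robot, and variables do not carry over. Pictures are saved under pics/ and viewed, at most 10 in all, crops included, and the job is handed in when it is done.

Besides the shell and the picture viewer there is one more tool, called after "Request:" by a JSON object that holds its "op" and its "data". arm_command: Moves the arm, as the interface text tells. Its arguments: {"type":"object","properties":{"commands":{"type":"array"},"newtons":{"type":"number"}},"required":["commands"]}

```bash
mkdir -p pics; cat > h.py <<'E'
import numpy as np, cv2
from workcell import bot, grab_frame, ticket
def K(f): 
    fl=f["image"].shape[0]/2/np.tan(np.radians(f["vertical_fov"])/2); return fl,f["cx"],f["cy"]
def ray(f,p):
    fl,cx,cy=K(f); R=np.array(f["R"]);t=np.array(f["t"])
    d=R.T@np.array([(p[0]-cx)/fl,(p[1]-cy)/fl,1]); return -R.T@t,d/np.linalg.norm(d)
def plane(f,p,z):
    o,d=ray(f,p); return o+d*(z-o[2])/d[2]
def tri(fs,ps):
    A=np.zeros((3,3));b=np.zeros(3)
    for f,p in zip(fs,ps):
        o,d=ray(f,p);M=np.eye(3)-np.outer(d,d);A+=M;b+=M@o
    return np.linalg.solve(A,b)
def proj(f,X):
    fl,cx,cy=K(f);c=np.array(f["R"])@X+np.array(f["t"]);return np.array([cx+fl*c[0]/c[2],cy+fl*c[1]/c[2]])
def save(n,im): cv2.imwrite(f"pics/{n}.png",cv2.cvtColor(im,cv2.COLOR_RGB2BGR))
E
python3 - <<'E'
from h import *
import pickle
s=bot.observe();print(s["clock"],s["position"],s["tool_rot"],s["grip_width"],bot.pinch_z)
fs={n:grab_frame(n) for n in("scene","top","wrist")}
pickle.dump(fs,open("f0.pkl","wb"))
for n,f in fs.items(): save(n+"0",f["image"]);print(n,f["vertical_fov"],f["cx"],f["cy"],np.round(-np.array(f["R"]).T@f["t"],3),np.round(f["R"],2).tolist())
E
```

```text
0.0 [0.19467145 0.59356285 0.23072834] [-3.14048283e+00  1.17866158e-04  2.82476836e+00] 0.08565195550791736 0.0187
scene 52.01575819033517 281.8870819580594 201.38011817243327 [1.068 0.31  0.773] [[-0.53, 0.85, 0.01], [0.65, 0.42, -0.64], [-0.55, -0.33, -0.77]]
top 56.990069569484554 287.1039558050351 206.87518725125676 [0.575 0.017 0.76 ] [[-0.0, -1.0, 0.01], [-1.0, 0.0, -0.02], [0.02, -0.01, -1.0]]
wrist 71.17747451937939 275.9827298907893 208.61082342076855 [0.128 0.616 0.374] [[0.31, 0.95, -0.0], [0.91, -0.3, 0.28], [0.26, -0.09, -0.96]]
```

View pics/scene0.png

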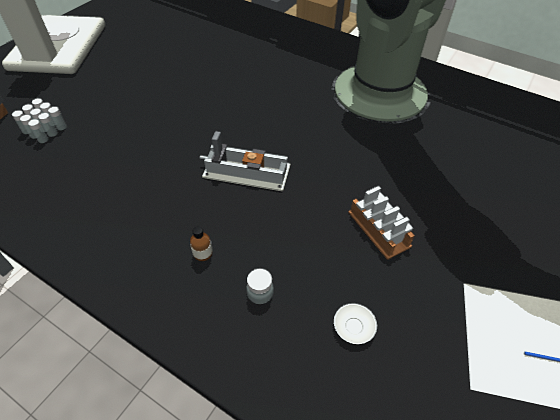

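View pics/top0.png

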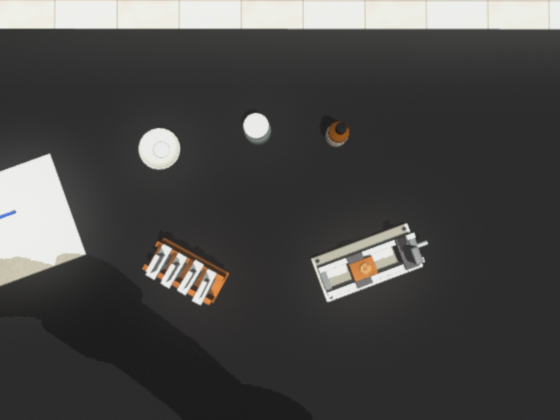

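The scene view shows the clamp at (248,165), the rack at (382,222), the bottle at (201,244), the jar at (260,286) and the dish at (355,324). In the top view the clamp is at (368,262) with the jaw to its right at (408,252) and the specimen at (363,269). The rack is at (186,272).

```bash
python3 - <<'E'
from h import *
import pickle
fs=pickle.load(open("f0.pkl","rb"));im=fs["top"]["image"]
a=cv2.resize(im[215:310,300:440],None,fx=5,fy=5,interpolation=cv2.INTER_CUBIC)[:,:700]
b=cv2.resize(im[230:310,130:240],None,fx=5,fy=5,interpolation=cv2.INTER_CUBIC)
c=np.zeros((600,800,3),np.uint8); 
a=cv2.resize(im[215:310,305:437],None,fx=4,fy=4,interpolation=cv2.INTER_CUBIC); b=cv2.resize(im[236:308,138:232],None,fx=3,fy=3,interpolation=cv2.INTER_CUBIC)
c[:380,:528]=a; c[384:384+216,:282]=b; save("crop1",c)
f=fs["top"]
for n,p,z in [("clamp tl",(312,264),.01),("jawpost",(422,244),.1),("spec",(365,268),.055),("rack",(186,272),.0),("dropper",(337,134),.05),("jar",(257,126),.05),("dish",(159,149),.01)]: print(n,np.round(plane(f,p,z),3))
E
```

```text
clamp tl [ 0.483 -0.038  0.01 ]
jawpost [ 0.527 -0.22   0.1  ]
spec [ 0.481 -0.131  0.055]
rack [0.467 0.207 0.   ]
dropper [ 0.727 -0.082  0.05 ]
jar [0.742 0.065 0.05 ]
dish [0.706 0.258 0.01 ]
```

View pics/crop1.png

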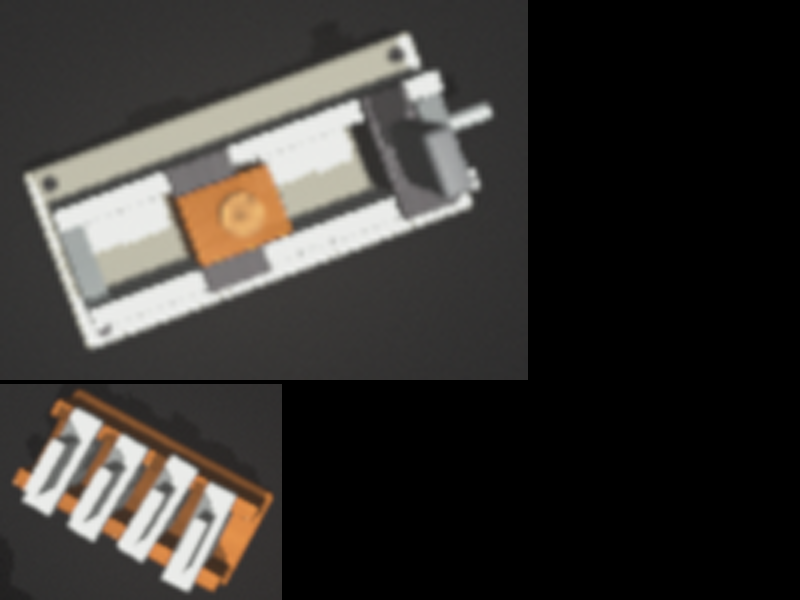

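In the crop the clamp gap lies between the amber block, whose edge is at about x = 290 (4x), and the dark jaw, whose edge is at about x = 370. The four plates hang across the rack. I'll move over the rack for wrist views.

Request:
{"op": "arm_command", "data": {"commands": [[[22,-32,0],-0.14,-1],[[22,-32,0],-0.14,-1],[[22,-32,0],-0.14,-1],[[22,-32,0],-0.14,-1],[[22,-32,0],-0.14,-1],[[22,-32,0],-0.14,-1],[[22,-32,0],-0.14,-1],[[22,-32,0],-0.14,-1],[[22,-32,0],-0.14,-1],[[22,-32,0],-0.14,-1],[[22,-32,0],-0.14,-1],[[22,-32,0],-0.14,-1],[[0,0,0],0,-1],[[0,0,0],0,-1]]}}

```text
clock: 1.55
position: [0.4589, 0.2093, 0.2311]
tool_rot: [-3.141, 0.0, 1.144]
force: [0.2, 0.5, -0.7]
grip_width: 0.0855
finger_force: 0.0
```

```bash
python3 - <<'E'
from h import *
import pickle
s=bot.observe();print(s["clock"],s["position"],s["tool_rot"],s["qpos"],s["force"])
f=grab_frame("wrist");pickle.dump(f,open("f1.pkl","wb"));save("w1",f["image"])
E
```

```text
1.55 [0.45888173 0.20933207 0.23114016] [-3.14144226e+00  3.48500596e-04  1.14376571e+00] [-0.90262037  0.36039211  0.4615016   1.93038673 -0.20231798  0.89622049
 -0.76660985] [ 0.23965494  0.51270079 -0.67721246]
```

View pics/w1.png

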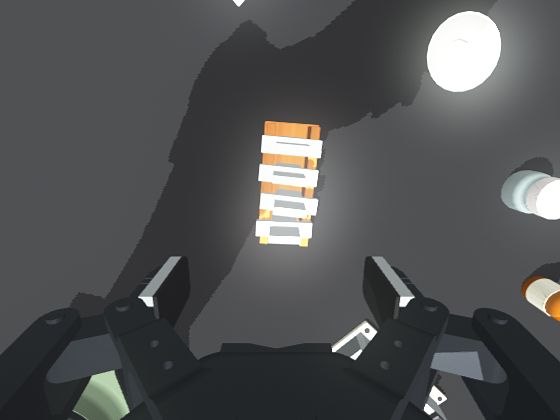

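The wrist view shows the rack with plates at about (290,145), (289,175), (289,204) and (284,230), clear of the fingers. I'll go lower for a second view.

Request:
{"op": "arm_command", "data": {"commands": [[[0,0,-25],0,-1],[[0,0,-25],0,-1],[[0,0,-20],0,-1],[[0,0,0],0,-1],[[0,0,0],0,-1]]}}

```text
clock: 2.1
position: [0.4585, 0.2105, 0.1617]
tool_rot: [-3.141, 0.0, 1.146]
force: [-0.6, 0.7, -0.2]
grip_width: 0.0855
finger_force: 0.0
```

```bash
cat >> h.py <<'E'
def plates(f,v=170,box=(150,60,420,330)):
    im=f["image"];hsv=cv2.cvtColor(im,cv2.COLOR_RGB2HSV)
    m=((hsv[...,2]>v)&(hsv[...,1]<60)).astype(np.uint8)
    k=np.zeros_like(m);k[box[1]:box[3],box[0]:box[2]]=1
    cs,_=cv2.findContours(m*k,cv2.RETR_EXTERNAL,cv2.CHAIN_APPROX_NONE)
    r=[cv2.minAreaRect(c) for c in cs if cv2.contourArea(c)>150]
    return sorted(r,key=lambda r:r[0][1])
E
python3 - <<'E'
from h import *
import pickle
f1=pickle.load(open("f1.pkl","rb"));f2=grab_frame("wrist");pickle.dump(f2,open("f2.pkl","wb"))
a=f1["image"][110:260,240:340];b=f2["image"][60:310,190:390]
c=np.zeros((600,800,3),np.uint8);c[:600,:400]=cv2.resize(a,None,fx=4,fy=4,interpolation=cv2.INTER_CUBIC);c[:500,400:]=cv2.resize(b,None,fx=2,fy=2,interpolation=cv2.INTER_CUBIC);save("rack2",c)
for f in(f1,f2):
    for r in plates(f): print(np.round(r[0],1),np.round(r[1],1),round(r[2],1), np.round(plane(f,r[0],.053),4))
E
```

```text
[291.3 145.7] [60.6 18.6] 5.9 [0.4937 0.2466 0.053 ]
[287.8 173.9] [59.4 21.9] 7.4 [0.4781 0.2204 0.053 ]
[285.9 217.2] [57.7 56.4] 9.5 [0.4558 0.1754 0.053 ]
[296.9 153.1] [76.9 22.4] 5.4 [0.4938 0.246  0.053 ]
[292.1 191.3] [74.2 24.6] 6.3 [0.477  0.2174 0.053 ]
[292.1 229.2] [71.9 28.5] 6.7 [0.4629 0.1849 0.053 ]
[286.3 255.5] [69.4 18.8] 3.1 [0.4476 0.1633 0.053 ]
[287.5 272.3] [41.4  9.7] 2.2 [0.4416 0.1468 0.053 ]
```

View pics/rack2.png

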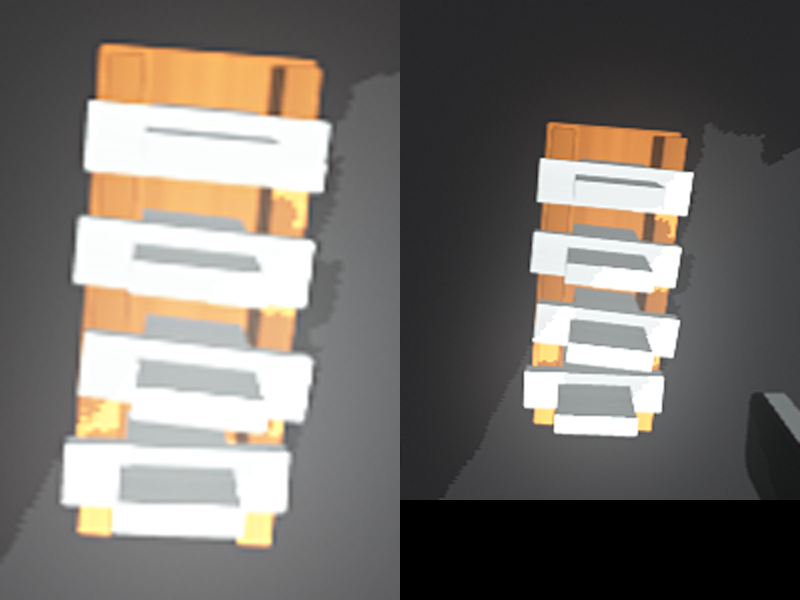

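The crop shows four plates with white ear rectangles (tab tops towards the bottom of each), evenly spaced and nearly level. The topmost, A, is cleanest, centred on (297,153) in the second wrist frame. Now I'll look at the clamp.

Request:
{"op": "arm_command", "data": {"commands": [[[0,0,30],0,-1],[[3,-37,0],0.08,-1],[[3,-37,0],0.08,-1],[[3,-37,0],0.08,-1],[[3,-37,0],0.08,-1],[[3,-37,0],0.08,-1],[[3,-37,0],0.08,-1],[[3,-37,0],0.08,-1],[[3,-37,0],0.08,-1],[[3,-37,0],0.08,-1],[[3,-37,0],0.08,-1],[[0,0,0],0,-1],[[0,0,0],0,-1]]}}

```text
clock: 3.45
position: [0.489, -0.1607, 0.1922]
tool_rot: [3.14, 0.001, 1.943]
force: [-0.1, -0.5, 0.5]
grip_width: 0.0851
finger_force: 0.0
```

```bash
python3 - <<'E'
from h import *
import pickle
s=bot.observe();print(s["clock"],s["position"],s["tool_rot"])
f=grab_frame("wrist");pickle.dump(f,open("f3.pkl","wb"))
c=cv2.resize(f["image"][90:350,150:420],None,fx=2.3,fy=2.3,interpolation=cv2.INTER_CUBIC);save("clamp3",c)
# rack plate A with top camera
ft=pickle.load(open("f0.pkl","rb"))["top"];f2=pickle.load(open("f2.pkl","rb"))
A=plates(f2)[0]
for n,g,v,bx in(("w",f2,170,(150,60,420,330)),("t",ft,150,(130,230,240,310))):
    for r in plates(g,v,bx):
        b=cv2.boxPoints(r);w=np.array([plane(g,p,.053) for p in b]);e=[w[1]-w[0],w[2]-w[1]];l=max(e,key=np.linalg.norm)
        print(n,np.round(r[0],1),np.round(w.mean(0)[:2],4),[round(np.linalg.norm(x),4) for x in e],"dir",round(np.degrees(np.arctan2(l[1],l[0])),1))
print(tri([f2,ft],[A[0],min(plates(ft,150,(130,230,240,310)),key=lambda r:r[0][0])[0]]))
E
```

```text
3.45 [ 0.48898049 -0.16070717  0.19224376] [3.14039644e+00 6.62102958e-04 1.94291013e+00]
w [296.9 153.1] [0.4939 0.2459] [np.float64(0.0186), np.float64(0.0645)] dir -29.5
w [292.1 191.3] [0.477  0.2172] [np.float64(0.022), np.float64(0.0645)] dir -30.7
w [292.1 229.2] [0.4629 0.1847] [np.float64(0.0274), np.float64(0.0647)] dir -31.3
w [286.3 255.5] [0.4476 0.1632] [np.float64(0.0191), np.float64(0.0644)] dir -27.6
w [287.5 272.3] [0.4416 0.1468] [np.float64(0.0102), np.float64(0.0392)] dir -26.7
t [157.7 260.9] [0.4948 0.2453] [np.float64(0.065), np.float64(0.0224)] dir -29.3
t [173.1 269.9] [0.4785 0.2174] [np.float64(0.0649), np.float64(0.0206)] dir -30.9
t [190.  277.1] [0.4653 0.1868] [np.float64(0.0646), np.float64(0.0195)] dir -31.7
t [204.  286.5] [0.4482 0.1614] [np.float64(0.0645), np.float64(0.0187)] dir -26.6
[0.49420045 0.24587897 0.05087431]
```

View pics/clamp3.png

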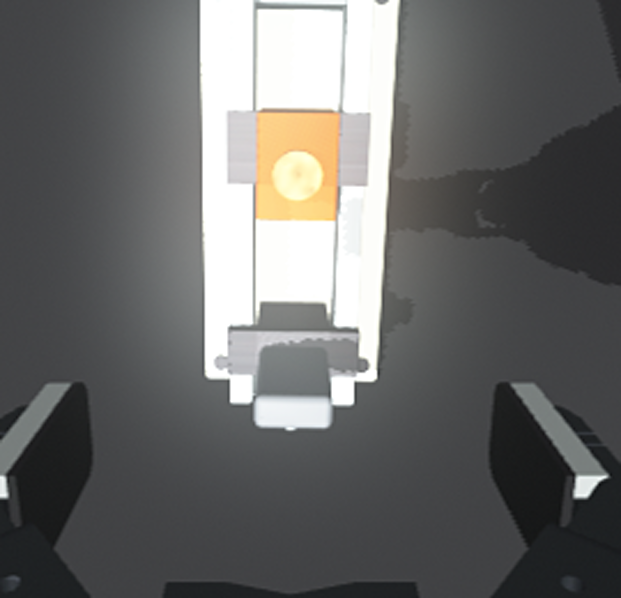

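In the crop the amber block's front edge is at y = 220, over x = 256–338. The jaw's front face runs from y = 303 (bottom) to about 327 (top), and the grip's top is at (292,412). Now I'll compute positions along the clamp axis.

```bash
python3 - <<'E'
from h import *
import pickle
f=pickle.load(open("f3.pkl","rb"));ft=pickle.load(open("f0.pkl","rb"))["top"]
im=f["image"];hsv=cv2.cvtColor(im,cv2.COLOR_RGB2HSV)
C=-np.array(f["R"]).T@f["t"];print("cam",C.round(3))
def amber(f,bx):
    h=cv2.cvtColor(f["image"],cv2.COLOR_RGB2HSV);m=((h[...,0]<20)&(h[...,1]>110)&(h[...,2]>90)).astype(np.uint8)
    k=np.zeros_like(m);k[bx[1]:bx[3],bx[0]:bx[2]]=1
    cs,_=cv2.findContours(m*k,cv2.RETR_EXTERNAL,cv2.CHAIN_APPROX_NONE);return cv2.minAreaRect(max(cs,key=cv2.contourArea))
rw=amber(f,(150,90,420,350));rt=amber(ft,(330,230,420,310))
for g,r in((f,rw),(ft,rt)):
    w=np.array([plane(g,p,.053) for p in cv2.boxPoints(r)]);print(r,w.mean(0).round(4),[ (np.linalg.norm(x).round(4),np.degrees(np.arctan2(x[1],x[0])).round(1)) for x in(w[1]-w[0],w[2]-w[1])])
print("tri",tri([f,ft],[rw[0],rt[0]]))
u=lambda x,y:(150+x/2.3-.3,90+y/2.3-.3)
P=lambda x,y,z:plane(f,u(x,y),z)
L=P(228,130,.05);
# axis from base outer edges (left edge col) and column profile
w=np.array([plane(f,p,.053) for p in cv2.boxPoints(rw)]);
a=np.radians(90+0);e=sorted([w[1]-w[0],w[2]-w[1]],key=np.linalg.norm)[1];e=e/np.linalg.norm(e);e=e if e[1]>0 else -e
print("axis",np.degrees(np.arctan2(e[1],e[0])))
for n,x,y,z in(("spec front",297,220,.053),("jaw top",293,327,.053),("jaw bot",293,303,.01),("jaw-rear carriage",293,375,.053),("griptop front",293,396,.106),("griptop back",293,429,.106),("base end",290,379,.01),("railback",345,404,.045)):
    X=P(x,y,z);print(n,X.round(4),"s=",round(X@e*1000,1))
g=cv2.cvtColor(im,cv2.COLOR_RGB2GRAY)
print(g[175:265,int(u(293,0)[0])].tolist()); print(g[175:265,int(u(240,0)[0])].tolist())
E
```

```text
cam [ 0.463 -0.095  0.335]
((279.0, 162.0), (46.0, 34.0), 90.0) [ 0.4792 -0.1267  0.053 ] [(np.float64(0.0319), np.float64(21.4)), (np.float64(0.0439), np.float64(-67.6))]
((362.74700927734375, 268.45709228515625), (18.71113395690918, 25.183879852294922), 67.61986541748047) [ 0.4795 -0.1275  0.053 ] [(np.float64(0.046), np.float64(-68.0)), (np.float64(0.034), np.float64(-158.0))]
tri [ 0.47926909 -0.12678408  0.05345729]
axis 112.44310416766521
spec front [ 0.4872 -0.1475  0.053 ] s= -322.3
jaw top [ 0.5033 -0.1932  0.053 ] s= -370.8
jaw bot [ 0.5047 -0.1961  0.01  ] s= -373.9
jaw-rear carriage [ 0.5118 -0.2149  0.053 ] s= -394.0
griptop front [ 0.5058 -0.2004  0.106 ] s= -378.3
griptop back [ 0.5108 -0.2131  0.106 ] s= -392.0
base end [ 0.5186 -0.2358  0.01  ] s= -415.9
railback [ 0.5416 -0.2232  0.045 ] s= -413.1
[251, 248, 224, 221, 222, 222, 222, 222, 221, 221, 235, 255, 255, 255, 255, 255, 255, 255, 255, 255, 255, 255, 255, 255, 255, 255, 255, 255, 255, 255, 255, 255, 255, 255, 255, 255, 255, 255, 255, 255, 255, 255, 255, 254, 255, 255, 179, 129, 130, 130, 130, 129, 128, 128, 126, 126, 125, 122, 118, 184, 209, 208, 209, 173, 150, 141, 130, 129, 128, 128, 128, 126, 125, 125, 124, 124, 122, 121, 120, 120, 119, 117, 118, 116, 116, 114, 120, 166, 207, 223]
[255, 255, 255, 255, 255, 255, 255, 255, 255, 255, 255, 255, 255, 255, 255, 255, 255, 255, 255, 255, 255, 255, 255, 255, 255, 255, 255, 255, 255, 255, 255, 255, 255, 255, 255, 255, 255, 255, 255, 255, 255, 255, 255, 255, 255, 255, 255, 255, 255, 255, 255, 255, 255, 255, 255, 255, 193, 117, 133, 195, 196, 194, 195, 196, 198, 195, 197, 194, 192, 192, 194, 195, 193, 189, 185, 187, 187, 196, 255, 255, 255, 255, 255, 255, 255, 255, 255, 255, 255, 255]
```

```bash
python3 - <<'E'
from h import *
import pickle
f=pickle.load(open("f3.pkl","rb"));ft=pickle.load(open("f0.pkl","rb"))["top"]
# top: base outline mask, long edges
hsv=cv2.cvtColor(ft["image"],cv2.COLOR_RGB2HSV);m=np.zeros(hsv.shape[:2],np.uint8);m[215:310,300:432]=(hsv[215:310,300:432,2]>100)
m=cv2.morphologyEx(m,cv2.MORPH_CLOSE,np.ones((9,9)))
cs,_=cv2.findContours(m,cv2.RETR_EXTERNAL,cv2.CHAIN_APPROX_NONE);c=max(cs,key=cv2.contourArea)[:,0].astype(float)
W=np.array([plane(ft,p,.01)[:2] for p in c])
a=np.radians(110.6);
for it in range(4):
    e=np.array([np.cos(a),np.sin(a)]);n=np.array([e[1],-e[0]]);s=W@e;l=W@n;mid=(s.max()+s.min())/2
    k=abs(s-mid)<.07;out=[]
    for side in(1,-1):
        q=k&((l-np.median(l[k]))*side>0);p=np.polyfit(s[q],l[q],1);out.append((p[0],np.polyval(p,mid)))
    a-=np.mean([o[0] for o in out])
print("top axis",np.degrees(a),out)
# wrist: floor/rail edges & base edges via row scans
g=cv2.cvtColor(f["image"],cv2.COLOR_RGB2GRAY).astype(int)
for z,name,lo,hi in((.01,"L",225,250),(.01,"R",300,330)):
    pts=[]
    for r in range(95,245,3):
        d=np.diff(g[r,lo:hi]);j=np.argmax(d if name=="L" else -d);pts.append(plane(f,(lo+j+.5,r),z)[:2])
    pts=np.array(pts);v=cv2.fitLine(pts.astype(np.float32),cv2.DIST_HUBER,0,.001,.001).ravel();v=v if v[1]>0 else -v
    print(name,np.degrees(np.arctan2(v[1],v[0])),v[2:])
b=amb=None
E
```

```text
top axis 110.20071058134961 [(np.float64(0.0010327977138266436), np.float64(0.45055602538160594)), (np.float64(-0.001032797719933249), np.float64(0.36088477166242205))]
L 110.21404 [-0.4418584   0.15627073]
R 110.19855 [-0.5254593   0.12358796]
```

The gap is about 50 mm, so two plates are needed, leaving about 14 mm of travel. The clamp axis is at 110.2°. Going to plate A.

Request:
{"op": "arm_command", "data": {"commands": [[[0.5,37,0],-0.0805,-1],[[0.5,37,0],-0.0805,-1],[[0.5,37,0],-0.0805,-1],[[0.5,37,0],-0.0805,-1],[[0.5,37,0],-0.0805,-1],[[0.5,37,0],-0.0805,-1],[[0.5,37,0],-0.0805,-1],[[0.5,37,0],-0.0805,-1],[[0.5,37,0],-0.0805,-1],[[0.5,37,0],-0.0805,-1],[[0.5,37,0],-0.0805,-1],[[0,0,-30],0,-1],[[0,0,-30],0,-1],[[0,0,-25],0,-1],[[0,0,0],0,-1],[[0,0,0],0,-1]]}}

```text
clock: 5.1
position: [0.4939, 0.2477, 0.1071]
tool_rot: [-3.141, -0.0, 1.06]
force: [1.0, -0.1, 0.2]
grip_width: 0.0855
finger_force: 0.0
```

Request:
{"op": "arm_command", "data": {"commands": [[[0.3,-2,-15],0,-1],[[0,0,-20],0,-1],[[0,0,-14],0,-1],[[0,0,0],0,-1],[[0,0,0],0,-1],[[0,0,0],0,0.3],[[0,0,0],0,1],[[0,0,0],0,1],[[0,0,0],0,1],[[0,0,0],0,1],[[0,0,0],0,1],[[0,0,0],0,1]], "newtons": 40}}

```text
clock: 6.3
position: [0.4946, 0.245, 0.0578]
tool_rot: [-3.142, -0.001, 1.059]
force: [-2.3, 0.4, 8.3]
grip_width: 0.0331
finger_force: 39.0
```

Request:
{"op": "arm_command", "data": {"commands": [[[0,0,5],0,1],[[0,0,15],0,1],[[0,0,20],0,1],[[0,0,20],0,1],[[0,0,20],0,1],[[0,0,0],0,1],[[0,0,0],0,1]]}}

```text
clock: 7.0
position: [0.4946, 0.2451, 0.138]
tool_rot: [3.141, -0.001, 1.059]
force: [0.0, -0.3, -1.6]
grip_width: 0.0333
finger_force: 39.9
```

```bash
python3 - <<'E'
from h import *
s=bot.observe();print(s["position"],s["tool_rot"],s["grip_width"],s["finger_force"],s["force"])
a=grab_frame("wrist")["image"];save("hold",a)
E
```

```text
[0.49457229 0.24510376 0.13801074] [ 3.14130635e+00 -1.03407179e-03  1.05947864e+00] 0.033260903269696857 39.86888408660889 [ 0.04233319 -0.31821571 -1.60577411]
```

View pics/hold.png

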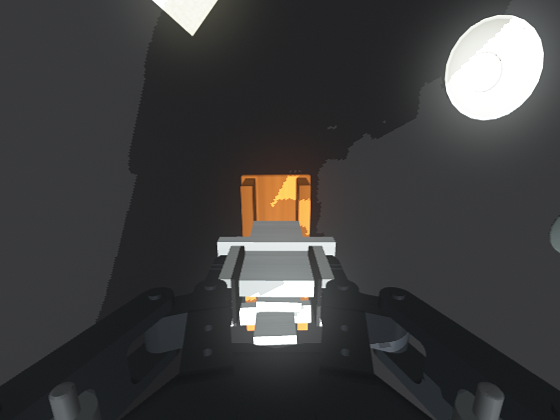

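The plate hangs upright and centred between the pads, with its ears at about (277,247). Carrying it to the clamp.

Request:
{"op": "arm_command", "data": {"commands": [[[-0.3,-36.8,0],0.0785,1],[[-0.3,-36.8,0],0.0785,1],[[-0.3,-36.8,0],0.0785,1],[[-0.3,-36.8,0],0.0785,1],[[-0.3,-36.8,0],0.0785,1],[[-0.3,-36.8,0],0.0785,1],[[-0.3,-36.8,0],0.0785,1],[[-0.3,-36.8,0],0.0785,1],[[-0.3,-36.8,0],0.0785,1],[[-0.3,-36.8,0],0.0785,1],[[-0.3,-36.8,0],0.0785,1],[[0,0,0],0,1],[[0,0,0],0,1],[[0,0,0],0,1]]}}

```text
clock: 8.45
position: [0.4911, -0.159, 0.1369]
tool_rot: [-3.141, -0.001, 1.923]
force: [0.0, 0.1, -0.9]
grip_width: 0.0329
finger_force: 39.9
```

Request:
{"op": "arm_command", "data": {"commands": [[[0,0,-15],0,1],[[0,0,-15],0,1],[[0,0,-10],0,1],[[0,0,-10],0,1],[[0,0,-8],0,1],[[0,0,0],0,1],[[0,0,0],0,1]]}}

```text
clock: 9.15
position: [0.4913, -0.1599, 0.0794]
tool_rot: [-3.142, 0.0, 1.923]
force: [0.5, 0.5, -0.5]
grip_width: 0.0334
finger_force: 39.9
```

Request:
{"op": "arm_command", "data": {"commands": [[[0,0,-8],0,1],[[0,0,-6],0,1],[[0,0,-4],0,1],[[0,0,-2],0,1],[[0,0,0],0,1],[[0,0,0],0,1]]}}

```text
clock: 9.75
position: [0.4913, -0.1599, 0.0594]
tool_rot: [3.142, 0.0, 1.923]
force: [-1.3, 0.4, -0.6]
grip_width: 0.033
finger_force: 39.9
```

Request:
{"op": "arm_command", "data": {"commands": [[[0,0,-1],0,1],[[0,0,-1],0,1],[[0,0,0],0,1]]}}

```text
clock: 10.05
position: [0.4914, -0.16, 0.0577]
tool_rot: [3.141, 0.0, 1.923]
force: [-3.1, 0.8, 9.5]
grip_width: 0.0333
finger_force: 41.1
```

Seated. Releasing and lifting off.

Request:
{"op": "arm_command", "data": {"commands": [[[0,0,0],0,0.3],[[0,0,0],0,-0.4],[[0,0,0],0,-1],[[0,0,0],0,-1],[[0,0,0],0,-1],[[0,0,10],0,-1],[[0,0,20],0,-1],[[0,0,30],0,-1],[[0,0,40],0,-1],[[0,0,30],0,-1],[[0,0,0],0,-1],[[0,0,0],0,-1]]}}

```text
clock: 11.25
position: [0.4914, -0.1599, 0.1882]
tool_rot: [3.14, 0.001, 1.923]
force: [0.0, 0.4, 0.6]
grip_width: 0.0853
finger_force: 0.0
```

```bash
python3 - <<'E'
from h import *
s=bot.observe();print(s["clock"],s["position"],s["force"])
f=grab_frame("wrist");c=cv2.resize(f["image"][90:350,150:420],None,fx=2.3,fy=2.3);save("c5",c)
e=np.array([-.3453,.9385,0]);e/=np.linalg.norm(e)
for r in (plates(f,235,(200,150,340,300))): print(r,plane(f,r[0],.053).round(4),plane(f,r[0],.053)@e)
E
```

```text
11.25 [ 0.49140568 -0.15987771  0.18822396] [0.01642706 0.37322457 0.58883792]
((275.2500305175781, 166.25), (19.091880798339844, 19.798988342285156), 45.0) [ 0.48   -0.1298  0.053 ] -0.2875286267554374
((274.5, 208.0), (116.0, 81.0), 90.0) [ 0.4935 -0.1686  0.053 ] -0.3286677408474457
((274.5, 272.0), (10.0, 31.0), 90.0) [ 0.5176 -0.2344  0.053 ] -0.3986856825895328
```

View pics/c5.png

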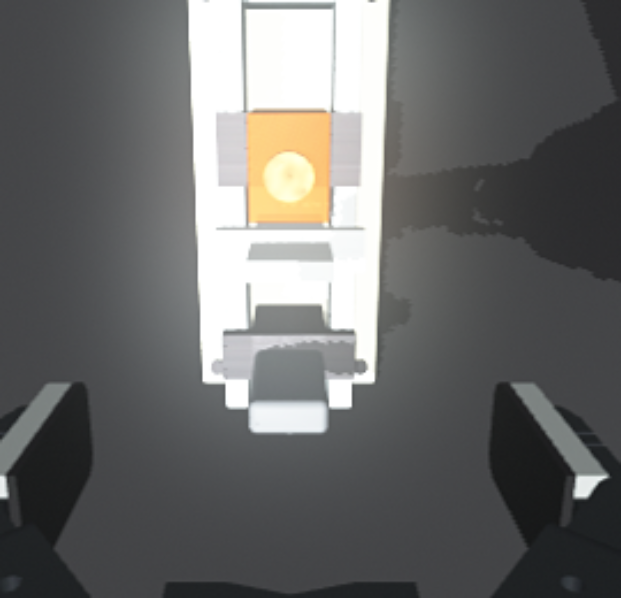

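The first plate hangs square just in front of the specimen: its far edge is at crop y = 229 and the specimen's edge at 222. The rest of the gap up to the jaw at y = 303–330 is free. Fetching plate B.

Request:
{"op": "arm_command", "data": {"commands": [[[-1.2,34.3,0],-0.0812,-1],[[-1.2,34.3,0],-0.0812,-1],[[-1.2,34.3,0],-0.0812,-1],[[-1.2,34.3,0],-0.0812,-1],[[-1.2,34.3,0],-0.0812,-1],[[-1.2,34.3,0],-0.0812,-1],[[-1.2,34.3,0],-0.0812,-1],[[-1.2,34.3,0],-0.0812,-1],[[-1.2,34.3,0],-0.0812,-1],[[-1.2,34.3,0],-0.0812,-1],[[-1.2,34.3,0],-0.0812,-1],[[0,0,-30],0,-1],[[0,0,-30],0,-1],[[0,0,-20],0,-1],[[0,0,0],0,-1],[[0,0,0],0,-1]]}}

```text
clock: 12.9
position: [0.4779, 0.217, 0.1072]
tool_rot: [-3.141, 0.001, 1.029]
force: [0.3, -0.5, 0.2]
grip_width: 0.0854
finger_force: 0.0
```

Request:
{"op": "arm_command", "data": {"commands": [[[0,0.8,-15],0,-1],[[0,0,-20],0,-1],[[0,0,-13],0,-1],[[0,0,0],0,-1],[[0,0,0],0,-1],[[0,0,0],0,0.3],[[0,0,0],0,1],[[0,0,0],0,1],[[0,0,0],0,1],[[0,0,0],0,1],[[0,0,0],0,1],[[0,0,0],0,1]], "newtons": 40}}

```text
clock: 14.1
position: [0.4782, 0.2183, 0.0598]
tool_rot: [3.141, -0.001, 1.03]
force: [-1.6, -0.3, 8.6]
grip_width: 0.0332
finger_force: 38.9
```

Request:
{"op": "arm_command", "data": {"commands": [[[0,0,5],0,1],[[0,0,15],0,1],[[0,0,20],0,1],[[0,0,20],0,1],[[0,0,20],0,1],[[0,0,0],0,1],[[0,0,0],0,1]]}}

```text
clock: 14.8
position: [0.478, 0.2184, 0.1394]
tool_rot: [3.142, -0.001, 1.03]
force: [0.5, -0.2, -1.2]
grip_width: 0.0333
finger_force: 40.0
```

Request:
{"op": "arm_command", "data": {"commands": [[[1.9,-36.3,1],0.0812,1],[[1.9,-36.3,1],0.0812,1],[[1.9,-36.3,1],0.0812,1],[[1.9,-36.3,1],0.0812,1],[[1.9,-36.3,1],0.0812,1],[[1.9,-36.3,0],0.0812,1],[[1.9,-36.3,0],0.0812,1],[[1.9,-36.3,0],0.0812,1],[[1.9,-36.3,0],0.0812,1],[[1.9,-36.3,0],0.0812,1],[[1.9,-36.3,0],0.0812,1],[[0,0,0],0,1],[[0,0,0],0,1],[[0,0,0],0,1]]}}

```text
clock: 16.2
position: [0.4987, -0.1801, 0.1437]
tool_rot: [-3.141, -0.001, 1.923]
force: [0.3, 0.1, -0.9]
grip_width: 0.0327
finger_force: 40.0
```

Request:
{"op": "arm_command", "data": {"commands": [[[0,0,-15],0,1],[[0,0,-15],0,1],[[0,0,-12],0,1],[[0,0,-10],0,1],[[0,0,-10],0,1],[[0,0,0],0,1],[[0,0,0],0,1]]}}

```text
clock: 16.9
position: [0.499, -0.1811, 0.0823]
tool_rot: [-3.141, -0.0, 1.923]
force: [1.2, 0.1, -0.7]
grip_width: 0.0332
finger_force: 40.0
```

Request:
{"op": "arm_command", "data": {"commands": [[[0,0,-8],0,1],[[0,0,-7],0,1],[[0,0,-4],0,1],[[0,0,-2],0,1],[[0,0,0],0,1],[[0,0,-1],0,1],[[0,0,0],0,1]]}}

```text
clock: 17.6
position: [0.499, -0.1812, 0.0604]
tool_rot: [3.141, 0.0, 1.923]
force: [-0.4, -0.2, -1.1]
grip_width: 0.0333
finger_force: 40.0
```

Request:
{"op": "arm_command", "data": {"commands": [[[0,0,-1],0,1],[[0,0,0],0,1]]}}

```text
clock: 17.8
position: [0.4991, -0.1812, 0.0598]
tool_rot: [3.141, 0.0, 1.923]
force: [-2.4, 0.4, 9.2]
grip_width: 0.0328
finger_force: 41.0
```

Request:
{"op": "arm_command", "data": {"commands": [[[0,0,0],0,0.3],[[0,0,0],0,-0.4],[[0,0,0],0,-1],[[0,0,0],0,-1],[[0,0,0],0,-1],[[0,0,10],0,-1],[[0,0,20],0,-1],[[0,0,30],0,-1],[[0,0,40],0,-1],[[0,0,30],0,-1],[[0,0,0],0,-1],[[0,0,0],0,-1]]}}

```text
clock: 19.0
position: [0.4991, -0.1811, 0.1903]
tool_rot: [3.14, 0.001, 1.923]
force: [-0.3, 0.3, 0.8]
grip_width: 0.0854
finger_force: 0.0
```

```bash
python3 - <<'E'
from h import *
s=bot.observe();print(s["clock"],s["position"],s["force"])
f=grab_frame("wrist");t=grab_frame("top")["image"]
c=np.zeros((600,800,3),np.uint8);c[:598,:506]=cv2.resize(f["image"][90:350,165:385],None,fx=2.3,fy=2.3);c[:285,506:800]=cv2.resize(t[215:310,335:433],None,fx=3,fy=3);save("c6",c)
E
```

```text
19.0 [ 0.49911292 -0.18110303  0.19026166] [-0.28597656  0.31394316  0.76530383]
```

View pics/c6.png

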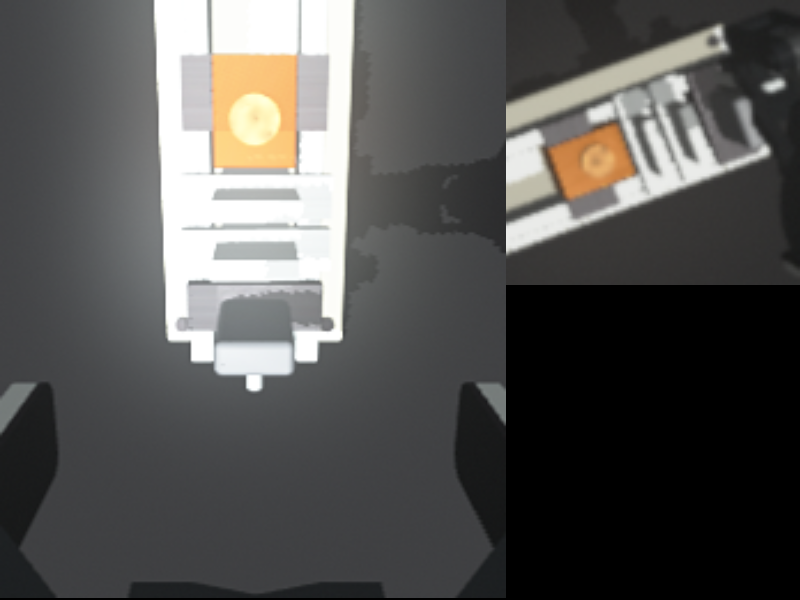

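Both plates hang square between the specimen and the jaw, at crop y = 174–225 and 228–280. The grip's top is at (254,357). Going to pinch the grip.

Request:
{"op": "arm_command", "data": {"commands": [[[5,-13,0],0,-1],[[4.5,-13,0],0,-1],[[0,0,-20],0,-1],[[0,0,-20],0,-1],[[0,0,-20],0,-1],[[0,0,-20],0,-1],[[0,0,-20],0,-1],[[0,0,-22],0,-1],[[0,0,0],0,-1],[[0,0,0],0,-1],[[0,0,0],0,-1]]}}

```text
clock: 20.2
position: [0.5089, -0.2077, 0.0681]
tool_rot: [3.141, 0.001, 1.922]
force: [-0.8, -0.2, 0.5]
grip_width: 0.0851
finger_force: 0.0
```

Request:
{"op": "arm_command", "data": {"commands": [[[0,0,0],0,0],[[0,0,0],0,0.3],[[0,0,0],0,1],[[0,0,0],0,1],[[0,0,0],0,1],[[0,0,0],0,1],[[0,0,0],0,1],[[0,0,0],0,1]], "newtons": 60}}

```text
clock: 21.0
position: [0.5083, -0.2073, 0.0677]
tool_rot: [-3.142, 0.0, 1.923]
force: [-3.6, 0.1, 9.5]
grip_width: 0.0295
finger_force: 58.7
```

Request:
{"op": "arm_command", "data": {"commands": [[[-0.7,1.9,0],0,1],[[-0.7,1.9,0],0,1],[[-0.7,1.9,0],0,1],[[-0.7,1.9,0],0,1],[[-0.7,1.9,0],0,1],[[0,0,0],0,1],[[0,0,0],0,1]]}}

```text
clock: 21.7
position: [0.505, -0.1981, 0.0678]
tool_rot: [3.141, 0.001, 1.922]
force: [-1.6, -3.0, 6.8]
grip_width: 0.0293
finger_force: 58.8
```

Request:
{"op": "arm_command", "data": {"commands": [[[-0.35,0.95,0],0,1],[[-0.35,0.95,0],0,1],[[0,0,0],0,1]]}}

```text
clock: 22.0
position: [0.5043, -0.1964, 0.0677]
tool_rot: [3.141, 0.001, 1.922]
force: [-2.0, -3.1, 6.8]
grip_width: 0.0297
finger_force: 58.7
```

Request:
{"op": "arm_command", "data": {"commands": [[[-0.35,0.95,0],0,1],[[0,0,0],0,1]]}}

```text
clock: 22.2
position: [0.504, -0.1955, 0.0678]
tool_rot: [3.141, 0.001, 1.922]
force: [-1.4, -2.9, 6.5]
grip_width: 0.0296
finger_force: 58.7
```

Request:
{"op": "arm_command", "data": {"commands": [[[-0.35,0.95,0],0,1],[[0,0,0],0,1]]}}

```text
clock: 22.4
position: [0.5036, -0.1945, 0.0678]
tool_rot: [3.141, 0.001, 1.922]
force: [-1.1, -3.5, 6.4]
grip_width: 0.0296
finger_force: 58.7
```

Request:
{"op": "arm_command", "data": {"commands": [[[-0.2,0.5,0],0,1],[[0,0,0],0,1]]}}

```text
clock: 22.6
position: [0.5035, -0.1941, 0.0678]
tool_rot: [3.141, 0.001, 1.922]
force: [-0.6, -4.5, 6.1]
grip_width: 0.0293
finger_force: 58.7
```

Request:
{"op": "arm_command", "data": {"commands": [[[-0.2,0.5,0],0,1],[[0,0,0],0,1]]}}

```text
clock: 22.8
position: [0.5034, -0.194, 0.0678]
tool_rot: [3.141, 0.002, 1.922]
force: [0.7, -7.0, 4.4]
grip_width: 0.0294
finger_force: 58.9
```

Stack contact came at about 14 mm of travel, as predicted. Building up the squeeze.

Request:
{"op": "arm_command", "data": {"commands": [[[-0.2,0.5,0],0,1],[[0,0,0],0,1]]}}

```text
clock: 23.0
position: [0.5035, -0.194, 0.0678]
tool_rot: [3.141, 0.003, 1.922]
force: [1.7, -9.3, 1.7]
grip_width: 0.0294
finger_force: 59.1
```

Request:
{"op": "arm_command", "data": {"commands": [[[-0.2,0.5,0],0,1],[[0,0,0],0,1],[[0,0,0],0,1]]}}

```text
clock: 23.3
position: [0.5034, -0.194, 0.0678]
tool_rot: [3.14, 0.003, 1.921]
force: [3.9, -12.3, -0.6]
grip_width: 0.0293
finger_force: 59.3
```

Request:
{"op": "arm_command", "data": {"commands": [[[0,0,0],0,1],[[0,0,0],0,1],[[0,0,0],0,1],[[0,0,0],0,1],[[0,0,0],0,1],[[0,0,0],0,1],[[0,0,0],0,1],[[0,0,0],0,1]]}}

```text
clock: 24.1
position: [0.5035, -0.194, 0.0678]
tool_rot: [3.14, 0.003, 1.921]
force: [3.5, -13.1, -1.3]
grip_width: 0.0296
finger_force: 59.3
```

```bash
python3 - <<'E'
from h import *
f=grab_frame("wrist");t=grab_frame("top")["image"]
c=np.zeros((600,800,3),np.uint8);c[:420,:400]=f["image"][:,80:480];c[:285,406:800]=cv2.resize(t[215:310,300:431],None,fx=3,fy=3)[:,:394];c[300:600,406:796]=cv2.resize(t[220:320,120:250],None,fx=3,fy=3);save("c7",c)
E
```

```text
Traceback (most recent call last):
ValueError: could not broadcast input array from shape (285,393,3) into shape (285,394,3)
```

```bash
python3 - <<'E'
from h import *
f=grab_frame("wrist");t=grab_frame("top")["image"]
c=np.zeros((600,800,3),np.uint8);c[:420,:400]=f["image"][:,80:480];c[:285,406:799]=cv2.resize(t[215:310,300:431],None,fx=3,fy=3);c[300:600,406:796]=cv2.resize(t[220:320,120:250],None,fx=3,fy=3);save("c7",c)
E
```

```text
(no output)
```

View pics/c7.png

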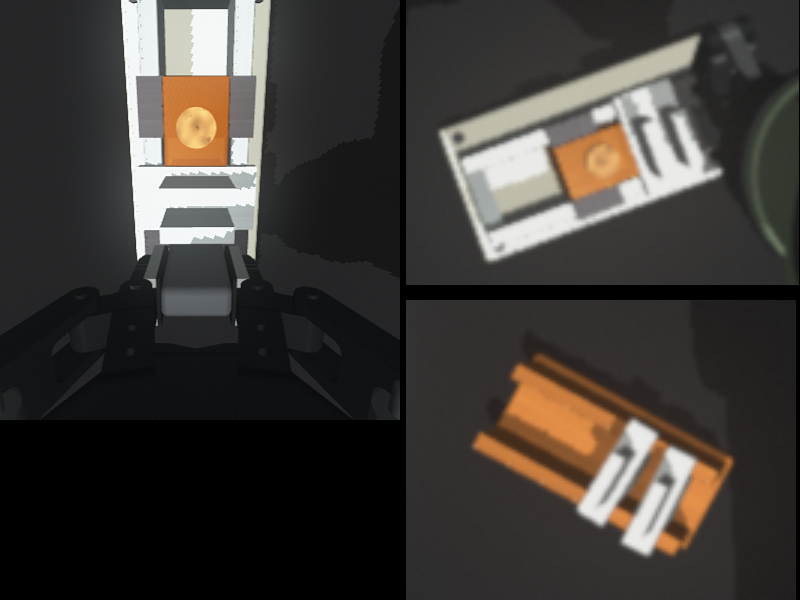

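The wrist view shows the two plates packed tight between the specimen edge at (196,166) and the jaw at (196,240). The other two plates still hang in the rack at (618,472) and (660,502). The push is steady at about 13 N, roughly 10–11 N of it on the stack after the spring, so I'm handing in.

```bash
python3 -c "
from workcell import ticket
print(ticket.job_done())"
```

```text
the job is handed in; nothing more can be done
None
```

The clamp is closed and handed in: two spacer plates fill the 50 mm gap, and the arm is still holding the jaw on the stack at about 11 N after 14 mm of its 26 mm travel; the other two plates still hang in the rack.

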